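# Block up the disk drive in its carton

### The arm

A 7-joint arm with a two-finger parallel gripper is mounted at the origin on a cart in front of the work surface, level with it; the furniture and walls round the work are solid. World frame = base frame: x ahead of the robot, y to its left, z up, the work surface at z = 0. Lengths are in mm, angles in rad, forces in N, time in s.
With the tool pointing down it reaches from about 400 to 875 mm from the base axis. Payload 4.4 kg.
Tool frame: the origin (TCP) lies midway between the tips of the shut fingers; the grasp point (between the pads) lies 19 mm behind it; z points along the fingers, y is the line along which they close (so a half turn about z gives the same grasp; the last joint's range is limited). The gripper opens to 85 mm and grips with 20 to 120 N. Pads are 22 mm wide; open, the fingers measure 114 mm over their backs; the gripper's body (76 mm by 85 mm) begins 54 mm behind the grasp point. The pads swing forward as they close: fully open they stand 13 mm farther back than shut.
Start: joints at [-0.066, 0.628, 0.038, 1.517, -0.027, 0.996, -0.02], TCP at [650.014, 0.027, 231.313] pointing down, gripper open.
Joint ranges: [-3.06, 3.06], [-0.37, 2.12], [-1.25, 1.32], [0.18, 2.47], [-1.1, 4.24], [0.23, 1.98], [-2.94, 2.94]. Speed limits (rad/s): [2.57, 2.57, 3.14, 3.14, 3.14, 3.14, 3.14].

### API

Orientations are given as [roll, pitch, yaw] about the fixed x, y, z axes, in that order (R = Rz(yaw) Ry(pitch) Rx(roll)).
In Python, from cell import read_state, get_image, finish_job gives the robot as it stands.
- The arm moves only by the tool send_rows, never from a script. Its argument "series" is a list of rows, each an object of numbers: "ax", "ay", "az": the turn, a rotation vector about the tool's x, y, z in rad; "dx", "dy", "dz": the shift along the tool's x, y, z in cm; "hand": the closure, from 0 (fully open) to 1 (shut). In form: [{"ax": .., "ay": .., "az": .., "dx": .., "dy": .., "dz": .., "hand": ..}, ...]. A call has 1 to 10 rows; each row is the pose to reach, as a shift and turn from the pose commanded when the call began, along the tool's axes at that moment; what a row does not reach only later rows make up. A row lasts 1/10 s, in which the tool goes at most 50 mm and 8.59 degrees, less where a joint would pass 70% of its speed; a pose out of reach is approached as far as the arm can. A call with a gripper value outside its range is refused whole. The fingers move at their own pace and stop on an object; the grip force is fixed at half the most. Time passes only in rows, so rows that repeat a pose let the fingers close. It gives the time, the measured TCP pose, the force, the opening and the grip force at its end, in the units of the state.
- read_state(): the state, without advancing time (a new reading comes with each control period).
- get_image(name): name is "scene" or "side" or "wrist"; returns a dict with "pixels" (400x640x3 uint8, red, green, blue), "mtx" (3x3 intrinsics, pixels), "R" (3x3) and "t" (3): a world point X has camera coordinates R X + t. Camera axes: x right, y down, z forward; pixel columns grow to the right and rows downward; lengths in mm; the calibration is good to about 2 mm. A picture is of the moment at which its call begins. There is no depth.
- finish_job(): hands the job in; it is judged then, once.
The state is a dict: "clock": time; "qpos": joint angles; "qd": joint speeds; "tau": joint torques, N m; "eef_pos": TCP position; "tool_rot": TCP orientation; "force": force on the tool from outside, world axes, zero at the start; "torque": the same for the moment, N m; "width": finger opening in mm; "gripper_force": force on a finger pad.
Only numpy, scipy, OpenCV 4.12 (cv2) and the standard library are available. Lean on these libraries where they do the work, as an engineer would, in place of code of your own. Each camera call takes 0.05 s, during which the arm holds its last target. There are 200 camera calls.

### The job

The disk drive lies loose in the small open carton, ready to be posted. Gently slide it into the corner of the carton and fill the two gaps that are left with the two white packing blocks, the long one along the drive's long side and the short one at its end, each pressed right down to the bottom so that nothing stands above the rim and the drive can no longer shift. Do not disturb the things standing round about.

Things in the scene. Friction and masses are not known exactly. Their poses are not given: they have to be found in the camera images.
- carton: Open cardboard carton, fixed, at any yaw. Inside 197 (its x) x 161 (its y) x 50 mm deep; walls and bottom 4 mm; flaps folded down outside, up to 8 mm off the walls, below the rim. Origin: centre of its underside on the table, z up; inner bottom at z = 4 mm, rim at z = 54 mm. The drive starts near its -x, -y corner: the gaps to fill lie along the +y wall (wide) and the +x wall.
- hard_disk: Grey metal disk drive, 148 (its x) x 102 (its y) x 22 mm (27 with details), 0.41 kg, loose on the carton's bottom, its x along the carton's x. Origin: centre of its underside. Starts 2 to 12 mm clear of the carton's -x and -y walls; slid up against both (a few newtons) it leaves gaps of 59 mm along the +y wall and 49 mm along the +x wall.
- long_block: Stiff white packing block, 193 (its x) x 55 (its y) x 48 mm high, 0.1 kg, standing on the table beside the carton, left or right. Its lowest 10 mm taper in by 5 mm on every side. Origin: centre of its underside, z up. Runs the whole inner length of the carton along the drive's long side, with 4 mm to spare in width and length.
- short_block: Stiff white packing block, 100 (its x) x 45 (its y) x 48 mm high, 0.1 kg, standing on the table on the other side of the carton from the long one, tapered below like it. Origin: centre of its underside, z up. Fits the gap at the drive's end, its x along the carton's y, with 4 mm to spare in width.
- red_cup: Red cup, 70 mm across and 78 mm high, a bystander behind and to the right. Origin at the centre of its underside.
- lamp_reflector: White cone-shaped lamp reflector, 69 mm across and 52 mm high, a bystander behind and to the left. Origin at the centre of its underside.
Not all that is in view belongs to the job. What is shaped like the short_block but purple is not meant.

How it is judged (in metres and radians):
At the end, for the whole second after the job is handed in: Drive and both blocks rest flat (within 3 degrees) on the carton's bottom (within 2.5 mm), inside its walls, the long block along the carton's length, the short one across it at the drive's end, all at rest (z of long_block in the frame of carton between 0.002 and 0.0065 m and horizontal distance between long_block and carton below 0.06 m and angle between each of long_block, short_block, hard_disk's own z axis and vertical below 0.05 rad and angle between the x axis of long_block and the x axis of carton, either way round below 0.08 rad and z of short_block in the frame of carton between 0.002 and 0.0065 m and horizontal distance between short_block and carton below 0.095 m and angle between the x axis of short_block and the y axis of carton, either way round below 0.12 rad and z of hard_disk in the frame of carton below 0.0065 m and horizontal distance between hard_disk and carton below 0.045 m and linear speed of each of long_block, short_block, hard_disk below 0.02 m/s); the robot touches nothing.
It fails at once if the robot pushes or presses the drive harder than 40 N (contact force between any of the fingers, the arm and hard_disk above 40 N).
It fails at once if a bystander is shifted by more than 30 mm (distance of any of red_cup, lamp_reflector from where it was at the start of the episode above 0.03 m).
It also fails if it takes over 72 s, if anything falls off the work surface, if the arm or the gripper's body presses on something with over 40 N, if the wrist force passes 120 N, or if a joint passes its speed limit or range.

## Working session

There is one attempt and no reset: what is moved stays moved. The work goes in short steps, Python scripts to look and compute and a tool call to move; the robot and the scene stay as the last step left them, time stands still between calls to the robot, and variables do not carry over. Pictures are saved under pics/ and viewed, at most 12 in all, crops included, and the job is handed in when it is done.

Besides the shell and the picture viewer there is one more tool, called after "Emit:" as a command line: name --argument value ..., lists and objects as JSON in quotes. send_rows: Moves the arm, as the interface text tells. Its arguments: {"type":"object","properties":{"series":{"type":"array","items":{"type":"object","properties":{"ax":{"type":"number"},"ay":{"type":"number"},"az":{"type":"number"},"dx":{"type":"number"},"dy":{"type":"number"},"dz":{"type":"number"},"hand":{"type":"number"}}}}},"required":["series"]}

```bash
mkdir -p pics; ls; python3 - <<'E'
from cell import read_state,get_image
import cv2,pickle
for n in ["scene","side","wrist"]:
    d=get_image(n); pickle.dump(d,open(f"pics/{n}0.pkl","wb")); cv2.imwrite(f"pics/{n}0.png",d["pixels"][:,:,::-1])
    print(n,d["mtx"],d["R"],d["t"])
print(read_state())
E
```

```text
pics
scene [[406.38448974   0.         323.59278961]
 [  0.         406.38448974 200.41172225]
 [  0.           0.           1.        ]] [[-0.72864285 -0.6848663   0.00614368]
 [-0.35649802  0.37159552 -0.85721988]
 [ 0.58479805 -0.62679735 -0.5149139 ]] [404.12935356 212.33795631 648.96650005]
side [[413.74098497   0.         315.65699183]
 [  0.         413.74098497 200.29789049]
 [  0.           0.           1.        ]] [[ 0.93779878 -0.34706276  0.00899349]
 [-0.1733163  -0.49044965 -0.85406124]
 [ 0.3008237   0.79937887 -0.52009472]] [-515.53782011  117.12356279  915.44403124]
wrist [[315.69867084   0.         319.38232444]
 [  0.         315.69867084 204.11552008]
 [  0.           0.           1.        ]] [[ 9.99998653e-01  3.34440649e-04 -1.60715660e-03]
 [ 7.56960290e-04 -9.62673088e-01  2.70665758e-01]
 [-1.45664477e-03 -2.70666609e-01 -9.62672044e-01]] [-649.59108496  -35.40830539  378.71857928]
{'clock': 0.15, 'qpos': array([-0.06577927,  0.62915792,  0.03845264,  1.51808742, -0.02698726,
        0.99631713, -0.01996701]), 'qd': array([-0.00053653, -0.00278137,  0.00052753, -0.00201107, -0.00194256,
       -0.00038419,  0.00104168]), 'tau': array([ 2.19518879e-03, -5.63800478e+01,  1.22790758e+00, -1.93650573e+01,
        1.11919764e-02,  7.40401709e-03, -1.44664841e-05]), 'eef_pos': array([6.49544535e+02, 1.40848098e-02, 2.30600983e+02]), 'tool_rot': array([-3.14014099e+00,  2.03239721e-05,  1.57081326e+00]), 'force': array([-0.45269966, -0.28893779, -1.24828008]), 'torque': array([-0.01362279, -0.01458782, -0.0159135 ]), 'gripper_force': 0.0, 'width': 85.15650299575863}
```

View pics/scene0.png

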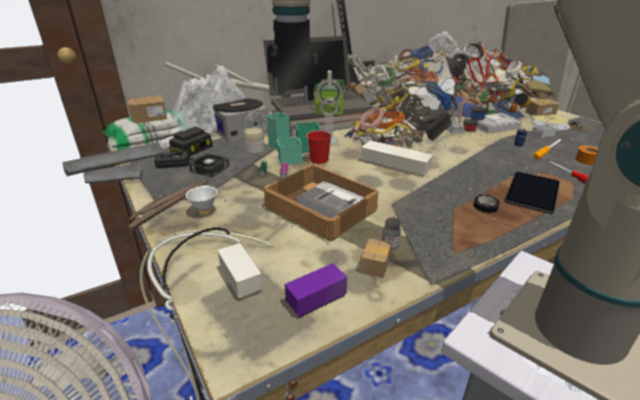

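View pics/wrist0.png

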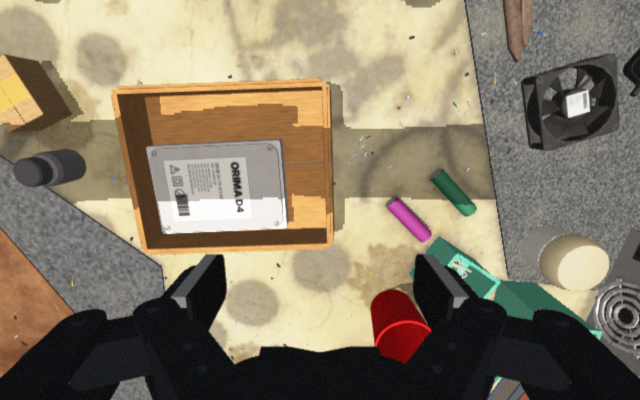

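View pics/side0.png

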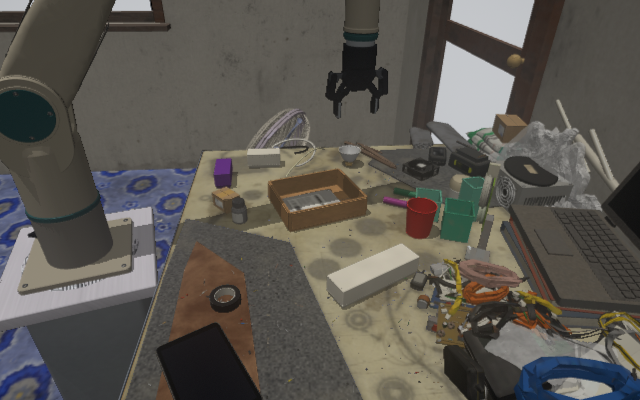

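```bash
cat > h.py <<'E'
import numpy as np,cv2,pickle
from scipy.optimize import minimize,least_squares
def proj(d,X):
    c=np.atleast_2d(X)@d["R"].T+d["t"]; p=c@d["mtx"].T; return p[:,:2]/p[:,2:]
def ray(d,uv,z):
    C=-d["R"].T@d["t"]; v=d["R"].T@np.linalg.inv(d["mtx"])@np.array([uv[0],uv[1],1.]); return C+v*(z-C[2])/v[2]
def place(P,p):
    x,y,a=p; c,s=np.cos(a),np.sin(a); P=np.array(P,float)
    return np.c_[x+c*P[:,0]-s*P[:,1],y+s*P[:,0]+c*P[:,1],P[:,2]]
def rect(lx,ly,z): return [(sx*lx/2,sy*ly/2,z) for sx,sy in((-1,-1),(1,-1),(1,1),(-1,1))]
def block(lx,ly): return rect(lx-10,ly-10,0)+rect(lx,ly,10)+rect(lx,ly,48)
def grab(d,r):
    m=np.zeros((400,640),np.uint8); im=np.ascontiguousarray(d["pixels"][:,:,::-1])
    cv2.grabCut(im,m,r,np.zeros((1,65)),np.zeros((1,65)),8,cv2.GC_INIT_WITH_RECT); return ((m&1)>0)
def iou(d,m,P,p):
    h=cv2.convexHull(proj(d,place(P,p)).astype(np.float32)); k=np.zeros((400,640),np.uint8)
    cv2.fillConvexPoly(k,np.round(h*16).astype(np.int32),1,shift=4); k=k>0
    return (k&m).sum()/(k|m).sum()
def fitmask(views,P,p0):
    f=lambda q:-sum(iou(d,m,P,q*[1,1,.01]) for d,m in views)/len(views)
    best=None
    for a in np.arange(0,3.14,.26):
        r=minimize(f,[p0[0],p0[1],a*100],method="Nelder-Mead",options=dict(initial_simplex=np.array([p0[0],p0[1],a*100])+np.array([[0,0,0],[15,0,0],[0,15,0],[0,0,15]])))
        if best is None or r.fun<best.fun:best=r
    return best.x*[1,1,.01],-best.fun
def fitpts(d,uv,P,p0):
    r=least_squares(lambda q:(proj(d,place(P,q))-uv).ravel(),p0,x_scale=[1,1,.01]); return r.x,np.abs(r.fun).max()
E
python3 - <<'E'
from h import *
S,D,W=[pickle.load(open(f"pics/{n}0.pkl","rb")) for n in("scene","side","wrist")]
for n,P,rs,rd in(("long",block(193,55),(356,138,80,40),(322,240,104,70)),("short",block(100,45),(213,238,54,62),(242,145,42,26))):
    ms,md=grab(S,rs),grab(D,rd)
    p0=ray(D,(rd[0]+rd[2]/2,rd[1]+rd[3]/2),24)
    print(n,p0,ms.sum(),md.sum(),"both",fitmask([(S,ms),(D,md)],P,p0),"scene",fitmask([(S,ms)],P,p0),"side",fitmask([(D,md)],P,p0))
print("carton",fitpts(W,np.array([(146,250),(332,247),(329,80),(113,88)]),rect(205,169,54),[600,100,0.]))
print([ray(W,p,54).round(1) for p in [(146,250),(332,247),(329,80),(113,88)]])
print("cart side",fitpts(D,np.array([(279,211),(366,190),(350,172),(268,178)]),rect(205,169,54),[600,100,0.]))
print("cart scene",fitpts(S,np.array([(377,182),(314,166),(265,192),(334,216)]),rect(205,169,54),[600,100,0.]))
q=[(157,234),(286,229),(282,140),(147,147)]
print([ray(W,p,28).round(1) for p in q], fitpts(W,np.array(q),rect(148,102,26),[600,100,0.]))
for n,d,uv in(("purple",S,(316,290)),("cup",S,(319,160)),("lamp",S,(203,210)),("box",S,(376,262)),("knob",S,(391,238))):print(n,ray(d,uv,10).round())
E
```

```text
long [ 560.76222688 -305.7013133    24.        ] 1578 3464 both (array([ 5.61607041e+02, -3.06241719e+02,  2.15929083e-01]), np.float64(0.9140621216493683)) scene (array([ 560.59160499, -301.24298113,    3.32567526]), np.float64(0.9305637982195846)) side (array([ 5.59835740e+02, -3.07945769e+02,  2.05821642e-01]), np.float64(0.9413098950949815))
short [483.96777405 293.45471304  24.        ] 890 188 both (array([486.24583175, 294.25437838,   2.79501553]), np.float64(0.40983252373870677)) scene (array([ 5.27134996e+02,  2.72305790e+02, -3.27014374e-01]), np.float64(0.5935178933153274)) side (array([501.30020639, 371.67082567,   3.00756361]), np.float64(0.3008))
carton (array([5.58686965e+02, 1.28135062e+01, 3.04461086e-02]), np.float64(1.0931077067698425))
[array([459.7, -73.5,  54. ]), array([663.5, -69.7,  54. ]), array([658.7, 100.8,  54. ]), array([453.1,  93.7,  54. ])]
cart side (array([ 5.56772299e+02,  1.87895243e+01, -1.13862080e-01]), np.float64(8.7548741030202))
cart scene (array([5.57638919e+02, 3.59285707e+00, 9.64865988e-02]), np.float64(4.526758832519505))
[array([460. , -64.8,  28. ]), array([610.9, -58.5,  28. ]), array([609.5,  43.1,  28. ]), array([463.2,  35.6,  28. ])] (array([ 5.35460007e+02, -1.15828270e+01,  2.85987750e-02]), np.float64(3.3008911366582083))
purple [363. 224.  10.]
cup [ 727. -164.   10.]
lamp [734. 216.  10.]
box [332.  89.  10.]
knob [357.   5.  10.]
```

Emit:
send_rows --series '[{"dx": 2.5,"dy": -4,"dz": 2,"az": -0.03,"hand": 1},{"dx": 5,"dy": -8,"dz": 5,"az": -0.03,"hand": 1},{"dx": 6.6,"dy": -11.7,"dz": 8,"az": -0.03,"hand": 1},{"dx": 6.6,"dy": -11.7,"dz": 12,"az": -0.03,"hand": 1},{"dx": 6.6,"dy": -11.7,"dz": 14.5,"az": -0.03,"hand": 1},{"dx": 6.6,"dy": -11.7,"dz": 14.5,"az": -0.03,"hand": 1},{"dx": 6.6,"dy": -11.7,"dz": 14.5,"az": -0.03,"hand": 1}]'

```text
invalid input at $.series[0]: expected keys ax, ay, az, dx, dy, dz, hand
```

```bash
python3 - <<'E'
from cell import read_state,get_image
import cv2,pickle
from h import *
d=get_image("wrist"); pickle.dump(d,open("pics/wrist1.pkl","wb")); im=d["pixels"][:,:,::-1].copy()
for P in(rect(205,169,54),rect(197,161,54)):
    cv2.polylines(im,[proj(d,place(P,(558.7,12.8,.0304))).astype(int)],True,(0,0,255),1)
S=pickle.load(open("pics/scene0.pkl","rb")); s=S["pixels"][225:320,200:370,::-1]
cv2.imwrite("pics/v4.png",np.vstack([im[:,:],cv2.resize(s,(320,190),interpolation=cv2.INTER_CUBIC).copy() if 0 else np.hstack([cv2.resize(s,(340,190)),np.zeros((190,300,3),np.uint8)])]))
E
```

```text
(no output)
```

View pics/v4.png

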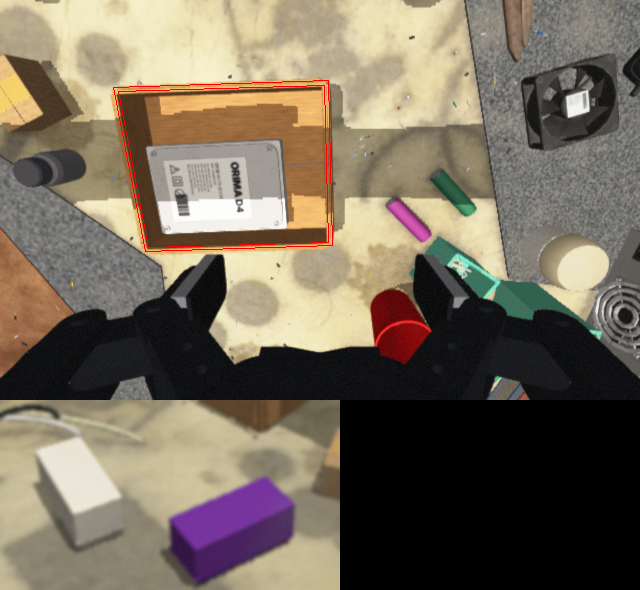

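The carton overlay sits on the rim (cols 113–333, rows 80–250). The short block's top face is visible in the scene crop, at about scene px (219,250), (240,243), (261,273), (238,284).

Emit:
send_rows --series '[{"ax": 0,"ay": 0,"dx": 2.5,"dy": -4,"dz": 2,"az": -0.03,"hand": 1},{"ax": 0,"ay": 0,"dx": 5,"dy": -8,"dz": 5,"az": -0.03,"hand": 1},{"ax": 0,"ay": 0,"dx": 6.6,"dy": -11.7,"dz": 8,"az": -0.03,"hand": 1},{"ax": 0,"ay": 0,"dx": 6.6,"dy": -11.7,"dz": 12,"az": -0.03,"hand": 1},{"ax": 0,"ay": 0,"dx": 6.6,"dy": -11.7,"dz": 14.5,"az": -0.03,"hand": 1},{"ax": 0,"ay": 0,"dx": 6.6,"dy": -11.7,"dz": 14.5,"az": -0.03,"hand": 1},{"ax": 0,"ay": 0,"dx": 6.6,"dy": -11.7,"dz": 14.5,"az": -0.03,"hand": 1}]'

```text
clock: 0.9
eef_pos: [533.5, 65.9, 86.6]
tool_rot: [3.142, 0.0, 1.601]
force: [-0.2, -0.6, 0.6]
width: 0.1
gripper_force: 0.0
```

```bash
python3 - <<'E'
from h import *
S=pickle.load(open("pics/scene0.pkl","rb"))
q=np.array([(219,250),(240,243.5),(261,273),(238.5,284)])
X=[ray(S,p,48)[:2] for p in q]; print(np.round(X,1),[np.linalg.norm(X[i]-X[(i+1)%4]).round() for i in range(4)])
v=X[2]-X[1]+X[3]-X[0]; print(np.mean(X,0),np.arctan2(v[1],v[0]))
b=fitpts(S,q,[rect(100,45,48)[i] for i in (3,0,1,2)],[*np.mean(X,0),0.0]) 
for k in range(4):
    P=rect(100,45,48); P=P[k:]+P[:k]
    for PP in(P,P[::-1]): print(fitpts(S,q,PP,[*np.mean(X,0),np.arctan2(v[1],v[0])]))
im=S["pixels"].astype(int)
m=(im.max(2)-im.min(2)<35)&(im.min(2)>110); mm=np.zeros_like(m); mm[236:302,212:268]=m[236:302,212:268]
print(mm.sum(),fitmask([(S,mm)],block(100,45),np.mean(X,0)))
E
```

```text
[[537.1 300.8]
 [525.2 262.1]
 [431.5 287.9]
 [437.2 331. ]] [np.float64(41.0), np.float64(97.0), np.float64(43.0), np.float64(104.0)]
[482.78032861 295.46157593] 2.8601472817571745
(array([488.40959447, 291.72300875,   3.02481826]), np.float64(42.41248214507792))
(array([483.3287572 , 291.47765221,   4.89385683]), np.float64(22.685542443440426))
(array([ 4.84816292e+02,  2.93473467e+02, -1.99069077e-01]), np.float64(25.581427761762484))
(array([482.74359956, 295.45211709,   2.86916651]), np.float64(1.4486844205798093))
(array([487.64727097, 289.70965256,   2.02761753]), np.float64(32.20787623902683))
(array([483.32896865, 291.47756932,   1.75230235]), np.float64(22.68620498670481))
(array([484.81627835, 293.47341281,   2.9424633 ]), np.float64(25.580278319969636))
(array([ 4.82743600e+02,  2.95452117e+02, -2.72426123e-01]), np.float64(1.4486848390649811))
1966 (array([ 4.88831206e+02,  2.89025697e+02, -2.20806604e-01]), np.float64(0.6272163120567376))
```

Emit:
send_rows --series '[{"ax": 0,"ay": 0,"az": 0,"dx": 0,"dy": 0,"dz": 3,"hand": 1},{"ax": 0,"ay": 0,"az": 0,"dx": 0,"dy": 0,"dz": 5,"hand": 1},{"ax": 0,"ay": 0,"az": 0,"dx": 0,"dy": 0,"dz": 6.5,"hand": 1},{"ax": 0,"ay": 0,"az": 0,"dx": 0,"dy": 0,"dz": 7.4,"hand": 1},{"ax": 0,"ay": 0,"az": 0,"dx": -0.7,"dy": 0,"dz": 7.4,"hand": 1},{"ax": 0,"ay": 0,"az": 0,"dx": -1.2,"dy": 0,"dz": 7.4,"hand": 1},{"ax": 0,"ay": 0,"az": 0,"dx": -1.4,"dy": 0,"dz": 7.4,"hand": 1},{"ax": 0,"ay": 0,"az": 0,"dx": -1.5,"dy": 0,"dz": 7.4,"hand": 1}]'

```text
clock: 1.7
eef_pos: [534.4, 51.1, 13.3]
tool_rot: [3.139, -0.001, 1.6]
force: [0.3, 2.2, 0.9]
width: -0.0
gripper_force: 1.0
```

Emit:
send_rows --series '[{"ax": 0,"ay": 0,"az": 0,"dx": -0.1,"dy": 0,"dz": 0,"hand": 1},{"ax": 0,"ay": 0,"az": 0,"dx": -0.2,"dy": 0,"dz": 0,"hand": 1},{"ax": 0,"ay": 0,"az": 0,"dx": -0.3,"dy": 0,"dz": 0,"hand": 1},{"ax": 0,"ay": 0,"az": 0,"dx": -0.4,"dy": 0,"dz": 0,"hand": 1}]'

```text
clock: 2.1
eef_pos: [534.5, 49.7, 13.0]
tool_rot: [3.139, -0.003, 1.603]
force: [-0.4, 6.0, 5.2]
width: -0.0
gripper_force: 3.2
```

Emit:
send_rows --series '[{"ax": 0,"ay": 0,"az": 0,"dx": 0,"dy": 0,"dz": 0,"hand": 1},{"ax": 0,"ay": 0,"az": 0,"dx": -0.1,"dy": 0,"dz": 0,"hand": 1},{"ax": 0,"ay": 0,"az": 0,"dx": -0.2,"dy": 0,"dz": 0,"hand": 1}]'

```text
clock: 2.4
eef_pos: [534.5, 47.6, 13.0]
tool_rot: [3.14, -0.003, 1.603]
force: [0.4, 5.8, 5.2]
width: 0.0
gripper_force: 3.1
```

```bash
python3 - <<'E'
from cell import read_state,get_image
from h import *
for n in("wrist",):
    d=get_image(n); pickle.dump(d,open(f"pics/{n}2.pkl","wb")); im=d["pixels"][:,:,::-1].copy()
    cv2.imwrite("pics/v5.png",im)
s=read_state();print(s["eef_pos"],s["force"],s["torque"])
E
```

```text
[534.53116518  47.35497484  12.98385891] [-0.11609521  5.92264753  4.2355942 ] [ 1.27190393 -0.03494646  0.01489928]
```

View pics/v5.png

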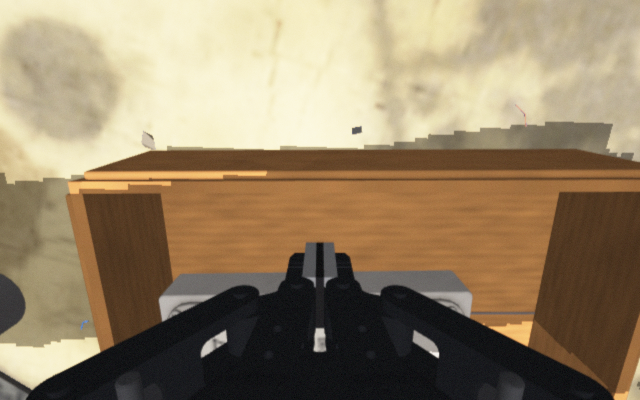

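The picture shows the fingers (col 320, row 250) pressed on the drive's +y face, and the drive sliding. I'll keep pushing until the force rises.

Emit:
send_rows --series '[{"ax": 0,"ay": 0,"az": 0,"dx": -0.1,"dy": 0,"dz": 0,"hand": 1},{"ax": 0,"ay": 0,"az": 0,"dx": -0.2,"dy": 0,"dz": 0,"hand": 1},{"ax": 0,"ay": 0,"az": 0,"dx": -0.3,"dy": 0,"dz": 0,"hand": 1}]'

```text
clock: 2.75
eef_pos: [534.6, 44.6, 13.0]
tool_rot: [3.14, -0.003, 1.603]
force: [-0.2, 5.5, 5.0]
width: 0.2
gripper_force: 3.1
```

Emit:
send_rows --series '[{"ax": 0,"ay": 0,"az": 0,"dx": -0.1,"dy": 0,"dz": 0,"hand": 1},{"ax": 0,"ay": 0,"az": 0,"dx": -0.2,"dy": 0,"dz": 0,"hand": 1},{"ax": 0,"ay": 0,"az": 0,"dx": -0.2,"dy": 0,"dz": 0,"hand": 1}]'

```text
clock: 3.05
eef_pos: [534.7, 43.5, 13.0]
tool_rot: [3.139, -0.004, 1.604]
force: [-0.3, 8.2, 4.3]
width: -0.4
gripper_force: 3.9
```

Emit:
send_rows --series '[{"ax": 0,"ay": 0,"az": 0,"dx": -0.1,"dy": 0,"dz": 0,"hand": 1},{"ax": 0,"ay": 0,"az": 0,"dx": -0.2,"dy": 0,"dz": 0,"hand": 1},{"ax": 0,"ay": 0,"az": 0,"dx": -0.2,"dy": 0,"dz": 0,"hand": 1}]'

```text
clock: 3.35
eef_pos: [535.2, 43.1, 13.0]
tool_rot: [3.138, -0.005, 1.605]
force: [0.6, 11.1, 3.3]
width: -0.3
gripper_force: 5.3
```

Emit:
send_rows --series '[{"ax": 0,"ay": 0,"az": 0,"dx": 1.2,"dy": 0,"dz": 0,"hand": 1},{"ax": 0,"ay": 0,"az": 0,"dx": 1.5,"dy": 0,"dz": -3,"hand": 1},{"ax": 0,"ay": 0,"az": 0,"dx": 0,"dy": 4,"dz": -5,"hand": 1},{"ax": 0,"ay": 0,"az": 0,"dx": -3,"dy": 8,"dz": -5,"hand": 1},{"ax": 0,"ay": 0,"az": 0,"dx": -5.5,"dy": 9.8,"dz": -5,"hand": 1},{"ax": 0,"ay": 0,"az": 0,"dx": -5.5,"dy": 9.8,"dz": -4.5,"hand": 1},{"ax": 0,"ay": 0,"az": 0,"dx": -5.5,"dy": 9.8,"dz": -2.5,"hand": 1},{"ax": 0,"ay": 0,"az": 0,"dx": -5.5,"dy": 9.8,"dz": 0,"hand": 1},{"ax": 0,"ay": 0,"az": 0,"dx": -5.5,"dy": 9.6,"dz": 0,"hand": 1}]'

```text
clock: 4.25
eef_pos: [631.9, -14.0, 11.9]
tool_rot: [3.141, 0.001, 1.601]
force: [0.3, -0.3, 1.5]
width: -0.1
gripper_force: 0.0
```

Emit:
send_rows --series '[{"ax": 0,"ay": 0,"az": 0,"dx": 0,"dy": -0.3,"dz": 0,"hand": 1},{"ax": 0,"ay": 0,"az": 0,"dx": 0,"dy": -0.5,"dz": 0,"hand": 1},{"ax": 0,"ay": 0,"az": 0,"dx": 0,"dy": -0.6,"dz": 0,"hand": 1},{"ax": 0,"ay": 0,"az": 0,"dx": 0,"dy": -0.7,"dz": 0,"hand": 1}]'

```text
clock: 4.65
eef_pos: [624.0, -14.1, 12.2]
tool_rot: [-3.141, 0.0, 1.601]
force: [-0.1, -0.2, -0.8]
width: 0.0
gripper_force: 0.0
```

Emit:
send_rows --series '[{"ax": 0,"ay": 0,"az": 0,"dx": 0,"dy": -0.2,"dz": 0,"hand": 1},{"ax": 0,"ay": 0,"az": 0,"dx": 0,"dy": -0.3,"dz": 0,"hand": 1},{"ax": 0,"ay": 0,"az": 0,"dx": 0,"dy": -0.4,"dz": 0,"hand": 1},{"ax": 0,"ay": 0,"az": 0,"dx": 0,"dy": -0.4,"dz": 0,"hand": 1}]'

```text
clock: 5.05
eef_pos: [621.1, -14.3, 12.5]
tool_rot: [3.14, -0.0, 1.601]
force: [3.1, 0.4, -1.5]
width: 0.1
gripper_force: 1.2
```

Emit:
send_rows --series '[{"ax": 0,"ay": 0,"az": 0,"dx": 0,"dy": -0.1,"dz": 0,"hand": 1},{"ax": 0,"ay": 0,"az": 0,"dx": 0,"dy": -0.2,"dz": 0,"hand": 1},{"ax": 0,"ay": 0,"az": 0,"dx": 0,"dy": -0.3,"dz": 0,"hand": 1},{"ax": 0,"ay": 0,"az": 0,"dx": 0,"dy": -0.3,"dz": 0,"hand": 1}]'

```text
clock: 5.45
eef_pos: [618.8, -14.4, 12.6]
tool_rot: [3.139, -0.0, 1.601]
force: [5.5, 0.7, -2.2]
width: -0.1
gripper_force: 2.4
```

Emit:
send_rows --series '[{"ax": 0,"ay": 0,"az": 0,"dx": 0,"dy": -0.1,"dz": 0,"hand": 1},{"ax": 0,"ay": 0,"az": 0,"dx": 0,"dy": -0.2,"dz": 0,"hand": 1},{"ax": 0,"ay": 0,"az": 0,"dx": 0,"dy": -0.2,"dz": 0,"hand": 1}]'

```text
clock: 5.75
eef_pos: [618.8, -14.4, 13.1]
tool_rot: [3.135, -0.0, 1.601]
force: [8.1, 0.6, -1.9]
width: -0.4
gripper_force: 3.8
```

Emit:
send_rows --series '[{"ax": 0,"ay": 0,"az": 0,"dx": 0,"dy": 1,"dz": -3,"hand": 1},{"ax": 0,"ay": 0,"az": 0,"dx": 0,"dy": 1,"dz": -7,"hand": 0.5},{"ax": 0,"ay": 0,"az": 0.14,"dx": -3,"dy": 0,"dz": -11,"hand": 0},{"ax": 0,"ay": 0,"az": 0.28,"dx": -7,"dy": -1,"dz": -14,"hand": 0},{"ax": 0,"ay": 0,"az": 0.42,"dx": -11,"dy": -2,"dz": -14,"hand": 0},{"ax": 0,"ay": 0,"az": 0.56,"dx": -15,"dy": -3,"dz": -14,"hand": 0},{"ax": 0,"ay": 0,"az": 0.7,"dx": -19,"dy": -4,"dz": -14,"hand": 0},{"ax": 0,"ay": 0,"az": 0.84,"dx": -23,"dy": -5,"dz": -14,"hand": 0},{"ax": 0,"ay": 0,"az": 0.98,"dx": -27,"dy": -6,"dz": -14,"hand": 0},{"ax": 0,"ay": 0,"az": 1.12,"dx": -29,"dy": -6.2,"dz": -14,"hand": 0}]'

```text
clock: 6.75
eef_pos: [558.0, -310.8, 152.2]
tool_rot: [-3.141, 0.004, 0.469]
force: [0.3, 0.4, 0.2]
width: 85.5
gripper_force: 0.0
```

Emit:
send_rows --series '[{"ax": 0,"ay": 0,"az": 0.14,"dx": 0,"dy": 0,"dz": 0,"hand": 0},{"ax": 0,"ay": 0,"az": 0.27,"dx": 0,"dy": 0,"dz": 0,"hand": 0},{"ax": 0,"ay": 0,"az": 0.27,"dx": 0,"dy": 0,"dz": 0,"hand": 0},{"ax": 0,"ay": 0,"az": 0.27,"dx": 0,"dy": 0,"dz": 0,"hand": 0}]'

```text
clock: 7.15
eef_pos: [561.3, -305.4, 151.9]
tool_rot: [-3.14, 0.002, 0.214]
force: [0.4, -0.6, -1.1]
width: 85.1
gripper_force: 0.0
```

```bash
python3 - <<'E'
from cell import read_state,get_image
from h import *
d=get_image("wrist"); pickle.dump(d,open(f"pics/w6.pkl","wb")); im=d["pixels"][:,:,::-1].copy()
p=proj(d,place(block(193,55),(561.6,-306.2,.212))).astype(int)
for k in(1,2):cv2.polylines(im,[p[4*k:4*k+4]],True,(0,0,255),1)
cv2.imwrite("pics/v6.png",im)
s=read_state();print(s["eef_pos"],s["tool_rot"],s["qpos"].round(2))
E
```

```text
[ 561.59485061 -305.57260707  152.03637349] [-3.14025748e+00  1.06691397e-03  2.13714495e-01] [ 0.24  0.73  0.36  1.63 -0.32  0.84 -0.62]
```

View pics/v6.png

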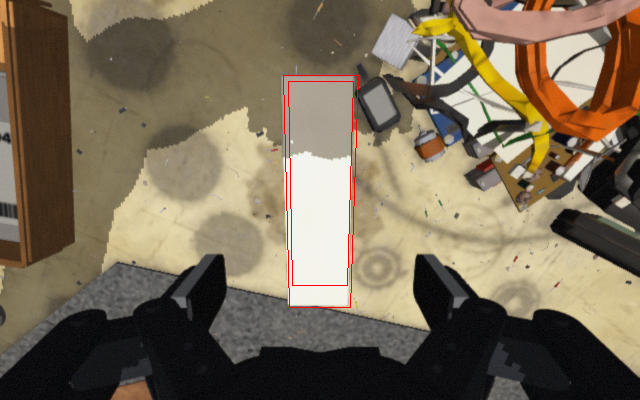

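```bash
python3 - <<'E'
from h import *
d=pickle.load(open("pics/w6.pkl","rb")); im=d["pixels"].astype(int)
m=(im.max(2)-im.min(2)<28)&(im.min(2)>90); k=np.zeros_like(m); k[68:315,262:372]=m[68:315,262:372]
k=cv2.morphologyEx(k.astype(np.uint8),cv2.MORPH_OPEN,np.ones((5,5)))>0
for r in range(70,315,20):
    c=np.where(k[r])[0]; print(r,c.min() if len(c) else None,c.max() if len(c) else None,im[r,270:372:8].min(1),end="\n")
c=np.where(k.any(1))[0];print(c.min(),c.max())
print(fitmask([(d,k)],block(193,55),(561.6,-306)))
E
```

```text
70 None None [88 92 88 82 81 76 75 74 79 78 75 48 68]
90 281 353 [ 91  89 146 150 149 149 148 146 151 147 147  29  53]
110 281 348 [ 92  97 145 148 147 146 144 148 149 149 147  75  51]
130 282 352 [ 93  94 145 150 148 146 149 148 147 145 145 108  76]
150 288 351 [145 117 150 153 149 145 149 147 148 147 141 145 147]
170 284 350 [129 114 238 240 237 237 236 237 237 236 225 110 102]
190 285 350 [111 105 236 238 237 237 236 235 236 236 208 111  91]
210 285 349 [ 97 105 228 234 235 233 236 235 237 237 194 118 116]
230 286 349 [124 107 213 236 235 235 234 236 238 236 150 108 104]
250 287 348 [159 161 199 237 237 237 237 237 239 239 141 134 113]
270 287 348 [164 168 149 236 237 235 236 236 236 236 143 139 117]
290 288 347 [154 159 162 235 236 234 234 235 233 234 157 154 150]
310 266 317 [ 92  92  87 109 102 101  98 111  51 128 145 149 154]
75 314
(array([ 561.23750747, -302.70659024,    3.35292849]), np.float64(0.9215284474445516))
```

The overlay lies on the block, which is about 2 px to its left of it, so I'm shifting 1.5 mm and descending for a shallow grasp.

Emit:
send_rows --series '[{"ax": 0,"ay": 0,"az": 0,"dx": 0,"dy": -0.15,"dz": 4,"hand": 0},{"ax": 0,"ay": 0,"az": 0,"dx": 0,"dy": -0.15,"dz": 8,"hand": 0},{"ax": 0,"ay": 0,"az": 0,"dx": 0,"dy": -0.15,"dz": 11,"hand": 0},{"ax": 0,"ay": 0,"az": 0,"dx": 0,"dy": -0.15,"dz": 12.2,"hand": 0},{"ax": 0,"ay": 0,"az": 0,"dx": 0,"dy": -0.15,"dz": 12.2,"hand": 0},{"ax": 0,"ay": 0,"az": 0,"dx": 0,"dy": -0.15,"dz": 12.2,"hand": 0.5},{"ax": 0,"ay": 0,"az": 0,"dx": 0,"dy": -0.15,"dz": 12.2,"hand": 1},{"ax": 0,"ay": 0,"az": 0,"dx": 0,"dy": -0.15,"dz": 12.2,"hand": 1},{"ax": 0,"ay": 0,"az": 0,"dx": 0,"dy": -0.15,"dz": 12.2,"hand": 1},{"ax": 0,"ay": 0,"az": 0,"dx": 0,"dy": -0.15,"dz": 12.2,"hand": 1}]'

```text
clock: 8.2
eef_pos: [563.3, -305.6, 32.6]
tool_rot: [3.139, -0.003, 0.211]
force: [0.1, 0.6, 6.3]
width: 53.5
gripper_force: 64.6
```

Emit:
send_rows --series '[{"ax": 0,"ay": 0,"az": 0,"dx": 0,"dy": 0,"dz": -3,"hand": 1},{"ax": 0,"ay": 0,"az": 0,"dx": 0,"dy": 0,"dz": -7,"hand": 1},{"ax": 0,"ay": 0,"az": 0,"dx": 0,"dy": -2,"dz": -10,"hand": 1},{"ax": 0,"ay": 0,"az": 0.03,"dx": 1.2,"dy": -6,"dz": -10,"hand": 1},{"ax": 0,"ay": 0,"az": 0.06,"dx": 2.2,"dy": -11,"dz": -10,"hand": 1},{"ax": 0,"ay": 0,"az": 0.09,"dx": 3.2,"dy": -16,"dz": -10,"hand": 1},{"ax": 0,"ay": 0,"az": 0.12,"dx": 4.2,"dy": -21,"dz": -10,"hand": 1},{"ax": 0,"ay": 0,"az": 0.15,"dx": 5.3,"dy": -26,"dz": -10,"hand": 1},{"ax": 0,"ay": 0,"az": 0.18,"dx": 6.3,"dy": -31,"dz": -10,"hand": 1},{"ax": 0,"ay": 0,"az": 0.18,"dx": 7,"dy": -34.2,"dz": -10,"hand": 1}]'

```text
clock: 9.2
eef_pos: [558.5, 48.5, 131.0]
tool_rot: [-3.14, -0.001, 0.033]
force: [-0.1, -1.0, -1.4]
width: 53.0
gripper_force: 63.7
```

Emit:
send_rows --series '[{"ax": 0,"ay": 0,"az": 0,"dx": 0,"dy": -1.8,"dz": 0,"hand": 1},{"ax": 0,"ay": 0,"az": 0,"dx": 0,"dy": -1.8,"dz": 0,"hand": 1},{"ax": 0,"ay": 0,"az": 0,"dx": 0,"dy": -1.8,"dz": 0,"hand": 1},{"ax": 0,"ay": 0,"az": 0,"dx": 0,"dy": -1.8,"dz": 0,"hand": 1}]'

```text
clock: 9.6
eef_pos: [558.5, 60.1, 130.8]
tool_rot: [3.141, -0.001, 0.028]
force: [-0.1, -0.1, -1.3]
width: 53.2
gripper_force: 63.7
```

```bash
python3 - <<'E'
from cell import read_state,get_image
from h import *
s=read_state();print(s["eef_pos"],s["tool_rot"],s["width"],s["gripper_force"])
d=get_image("wrist"); pickle.dump(d,open(f"pics/w7.pkl","wb")); im=d["pixels"][:,:,::-1].copy()
for P in(rect(205,169,54),rect(197,161,54)):cv2.polylines(im,[proj(d,place(P,(558.7,12.8,.0304))).astype(int)],True,(0,0,255),1)
zb=s["eef_pos"][2]-32.6
P=[(x,y,z+zb) for x,y,z in block(193,55)]
c,sn=np.cos(.0304),np.sin(.0304); e=s["eef_pos"]
p=proj(d,place(P,(e[0]-1.5,e[1],.0304))).astype(int)
cv2.polylines(im,[p[4:8]],True,(0,200,0),1);cv2.polylines(im,[p[8:12]],True,(255,0,0),1)
cv2.imwrite("pics/v7.png",im)
E
```

```text
[558.46930022  60.13347741 130.81172674] [ 3.14053537e+00 -8.62664634e-04  2.82347966e-02] 53.218235668432015 63.71953368186951
```

View pics/v7.png

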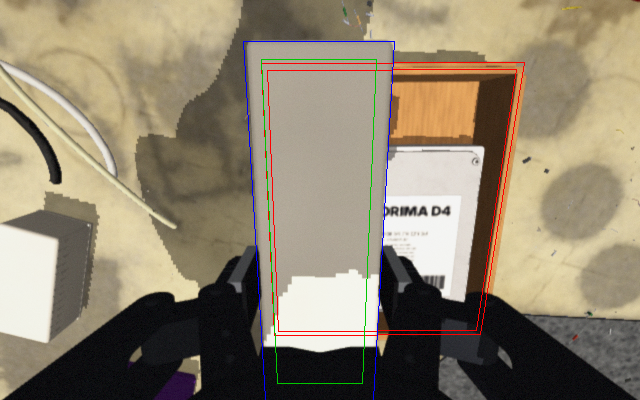

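Emit:
send_rows --series '[{"ax": 0,"ay": 0,"az": 0,"dx": 0,"dy": -0.37,"dz": 0,"hand": 1},{"ax": 0,"ay": 0,"az": 0,"dx": 0,"dy": -0.37,"dz": 2,"hand": 1},{"ax": 0,"ay": 0,"az": 0,"dx": 0,"dy": -0.37,"dz": 4,"hand": 1},{"ax": 0,"ay": 0,"az": 0,"dx": 0,"dy": -0.37,"dz": 5.5,"hand": 1},{"ax": 0,"ay": 0,"az": 0,"dx": 0,"dy": -0.37,"dz": 6.2,"hand": 1},{"ax": 0,"ay": 0,"az": 0,"dx": 0,"dy": -0.37,"dz": 6.6,"hand": 1},{"ax": 0,"ay": 0,"az": 0,"dx": 0,"dy": -0.37,"dz": 6.9,"hand": 1}]'

```text
clock: 10.35
eef_pos: [556.4, 63.8, 61.0]
tool_rot: [3.14, 0.004, 0.029]
force: [-6.4, -4.6, 5.5]
width: 53.4
gripper_force: 66.6
```

Emit:
send_rows --series '[{"ax": 0,"ay": 0,"az": 0,"dx": -0.3,"dy": 0.15,"dz": 0,"hand": 1},{"ax": 0,"ay": 0,"az": 0,"dx": -0.3,"dy": 0.15,"dz": 0,"hand": 1},{"ax": 0,"ay": 0,"az": 0,"dx": -0.3,"dy": 0.15,"dz": 0.2,"hand": 1}]'

```text
clock: 10.65
eef_pos: [555.7, 63.7, 59.7]
tool_rot: [3.141, -0.001, 0.03]
force: [-0.5, -2.3, 0.9]
width: 53.6
gripper_force: 66.0
```

Emit:
send_rows --series '[{"ax": 0,"ay": 0,"az": 0,"dx": 0,"dy": 0.1,"dz": 0.2,"hand": 1},{"ax": 0,"ay": 0,"az": 0,"dx": 0,"dy": 0.1,"dz": 0.4,"hand": 1},{"ax": 0,"ay": 0,"az": 0,"dx": 0,"dy": 0.1,"dz": 0.5,"hand": 1}]'

```text
clock: 10.95
eef_pos: [555.5, 63.6, 54.2]
tool_rot: [-3.141, -0.001, 0.031]
force: [0.8, -0.7, -0.0]
width: 53.8
gripper_force: 66.0
```

Emit:
send_rows --series '[{"ax": 0,"ay": 0,"az": 0,"dx": 0,"dy": 0,"dz": 0.2,"hand": 1},{"ax": 0,"ay": 0,"az": 0,"dx": 0,"dy": 0,"dz": 0.4,"hand": 1},{"ax": 0,"ay": 0,"az": 0,"dx": 0,"dy": 0,"dz": 0.5,"hand": 1}]'

```text
clock: 11.25
eef_pos: [555.4, 63.6, 50.3]
tool_rot: [-3.141, -0.0, 0.031]
force: [-4.3, -1.5, 18.2]
width: 53.1
gripper_force: 76.5
```

Emit:
send_rows --series '[{"ax": 0,"ay": 0,"az": 0,"dx": 0,"dy": 0,"dz": -0.3,"hand": 1},{"ax": 0,"ay": 0,"az": 0,"dx": 0,"dy": 0,"dz": -0.3,"hand": 0.2},{"ax": 0,"ay": 0,"az": 0,"dx": 0,"dy": 0,"dz": -0.3,"hand": 0.1},{"ax": 0,"ay": 0,"az": 0,"dx": 0,"dy": 0,"dz": -0.5,"hand": 0.1},{"ax": 0,"ay": 0,"az": 0,"dx": 0,"dy": 0,"dz": -3,"hand": 0},{"ax": 0,"ay": 0,"az": 0,"dx": 0,"dy": 0,"dz": -7,"hand": 0.5},{"ax": 0,"ay": 0,"az": 0,"dx": 0,"dy": 0,"dz": -10,"hand": 1},{"ax": 0,"ay": 0,"az": 0,"dx": -4,"dy": 0,"dz": -12,"hand": 1},{"ax": 0,"ay": 0,"az": 0,"dx": -7,"dy": 0,"dz": -12,"hand": 1},{"ax": 0,"ay": 0,"az": 0,"dx": -7,"dy": 0,"dz": -12,"hand": 1}]'

```text
clock: 12.25
eef_pos: [480.6, 61.4, 169.7]
tool_rot: [-3.14, 0.004, 0.031]
force: [0.9, -0.4, -0.4]
width: 12.5
gripper_force: 0.0
```

```bash
python3 - <<'E'
from cell import read_state,get_image
from h import *
s=read_state();print(s["eef_pos"],s["tool_rot"],s["width"],s["gripper_force"])
d=get_image("wrist"); pickle.dump(d,open(f"pics/w8.pkl","wb")); im=d["pixels"][:,:,::-1].copy()
for P in(rect(205,169,54),rect(197,161,54)):cv2.polylines(im,[proj(d,place(P,(557.5,12.8,.0304))).astype(int)],True,(0,0,255),1)
cv2.imwrite("pics/v8.png",im)
E
```

```text
[480.56794113  61.44824144 169.69247926] [-3.13994476  0.00447214  0.03070327] 12.479956054277416 0.0
```

View pics/v8.png

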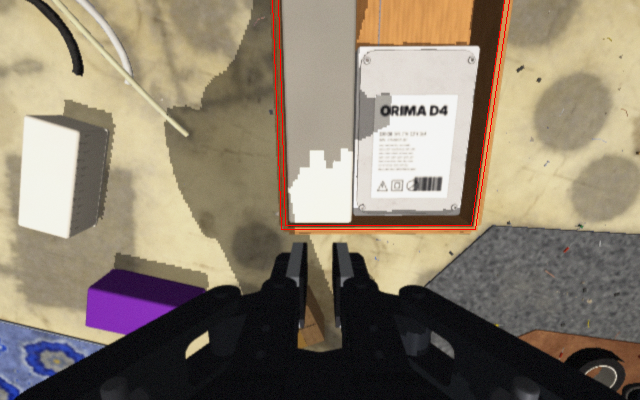

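Emit:
send_rows --series '[{"ax": 0,"ay": 0,"az": 0,"dx": 0.5,"dy": 0,"dz": 4,"hand": 1},{"ax": 0,"ay": 0,"az": 0,"dx": 0.5,"dy": 0,"dz": 8,"hand": 1},{"ax": 0,"ay": 0,"az": 0,"dx": 0.5,"dy": 0,"dz": 10.5,"hand": 1},{"ax": 0,"ay": 0,"az": 0,"dx": 0.5,"dy": 0,"dz": 11.2,"hand": 1},{"ax": 0,"ay": 0,"az": 0,"dx": 0.5,"dy": 0,"dz": 11.5,"hand": 1},{"ax": 0,"ay": 0,"az": 0,"dx": 0.5,"dy": 0,"dz": 11.8,"hand": 1},{"ax": 0,"ay": 0,"az": 0,"dx": 0.5,"dy": 0,"dz": 12,"hand": 1}]'

```text
clock: 13.0
eef_pos: [491.5, 61.3, 51.9]
tool_rot: [-3.14, -0.003, 0.03]
force: [-8.0, -0.7, 39.6]
width: -0.2
gripper_force: 19.9
```

Emit:
send_rows --series '[{"ax": 0,"ay": 0,"az": 0,"dx": 0,"dy": 0,"dz": -2,"hand": 1},{"ax": 0,"ay": 0,"az": 0,"dx": 4,"dy": 0,"dz": -2.5,"hand": 1},{"ax": 0,"ay": 0,"az": 0,"dx": 8,"dy": 0,"dz": -2.5,"hand": 1},{"ax": 0,"ay": 0,"az": 0,"dx": 12,"dy": 0,"dz": -2.5,"hand": 1},{"ax": 0,"ay": 0,"az": 0,"dx": 14,"dy": 0,"dz": -2.5,"hand": 1},{"ax": 0,"ay": 0,"az": 0,"dx": 14,"dy": 0,"dz": -1.5,"hand": 1},{"ax": 0,"ay": 0,"az": 0,"dx": 14,"dy": 0,"dz": -0.5,"hand": 1},{"ax": 0,"ay": 0,"az": 0,"dx": 14,"dy": 0,"dz": -0.2,"hand": 1},{"ax": 0,"ay": 0,"az": 0,"dx": 14,"dy": 0,"dz": 0,"hand": 1},{"ax": 0,"ay": 0,"az": 0,"dx": 14,"dy": 0,"dz": 0,"hand": 1}]'

```text
clock: 14.0
eef_pos: [628.7, 65.8, 52.1]
tool_rot: [-3.14, 0.001, 0.03]
force: [-5.3, 0.1, 21.7]
width: 0.2
gripper_force: 10.5
```

Emit:
send_rows --series '[{"ax": 0,"ay": 0,"az": 0,"dx": 0,"dy": 0,"dz": -4,"hand": 1},{"ax": 0,"ay": 0,"az": 0.05,"dx": -2,"dy": -3,"dz": -7,"hand": 0.5},{"ax": 0,"ay": 0,"az": 0.1,"dx": -4,"dy": -7,"dz": -10,"hand": 0},{"ax": 0,"ay": 0,"az": 0.15,"dx": -6.5,"dy": -11,"dz": -10,"hand": 0},{"ax": 0,"ay": 0,"az": 0.2,"dx": -9,"dy": -15,"dz": -10,"hand": 0},{"ax": 0,"ay": 0,"az": 0.25,"dx": -11,"dy": -19,"dz": -10,"hand": 0},{"ax": 0,"ay": 0,"az": 0.3,"dx": -13,"dy": -22,"dz": -10,"hand": 0},{"ax": 0,"ay": 0,"az": 0.3,"dx": -13.7,"dy": -23.3,"dz": -10,"hand": 0},{"ax": 0,"ay": 0,"az": 0.3,"dx": -13.7,"dy": -23.3,"dz": -10,"hand": 0},{"ax": 0,"ay": 0,"az": 0.3,"dx": -13.7,"dy": -23.3,"dz": -10,"hand": 0}]'

```text
clock: 15.0
eef_pos: [486.5, 292.5, 149.4]
tool_rot: [3.141, -0.001, -0.27]
force: [1.3, -0.3, -0.2]
width: 85.5
gripper_force: 0.0
```

```bash
python3 - <<'E'
from cell import read_state,get_image
from h import *
s=read_state();print(s["eef_pos"],s["tool_rot"],s["width"])
d=get_image("wrist"); pickle.dump(d,open(f"pics/w9.pkl","wb")); im=d["pixels"][:,:,::-1].copy()
i=d["pixels"].astype(int); m=((i.max(2)-i.min(2)<30)&(i.min(2)>100)).astype(np.uint8)
m=cv2.morphologyEx(m,cv2.MORPH_OPEN,np.ones((5,5))); n,l,st,_=cv2.connectedComponentsWithStats(m)
for k in range(1,n):
    if st[k,4]>800: print(k,st[k])
q=proj(d,[(483,295,48)])[0].astype(int); print(q,l[q[1],q[0]])
k=l==l[q[1],q[0]]
f=fitmask([(d,k)],block(100,45),(483,295)); print(f)
p=proj(d,place(block(100,45),f[0])).astype(int)
for j in(1,2):cv2.polylines(im,[p[4*j:4*j+4]],True,(0,0,255),1)
cv2.imwrite("pics/v9.png",im)
E
```

```text
[486.49253984 292.51909334 149.38898148] [ 3.14052801e+00 -8.92556561e-04 -2.70087076e-01] 85.49307527523796
1 [ 118    0   70  191 3623]
3 [ 573    0   67  170 9844]
6 [  49   32   97  124 5178]
16 [   0  132  171  125 9519]
17 [ 287  139   58  121 6617]
[317 209] 17
(array([486.68146187, 295.06456388,   2.87270204]), np.float64(0.9360498019241652))
```

View pics/v9.png

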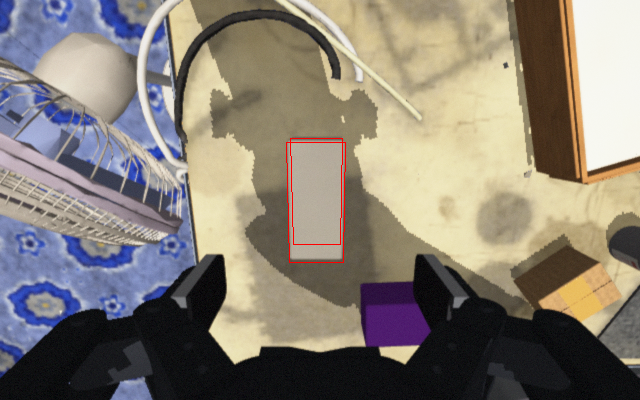

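The overlay fits the white block (cols 287–345, rows 139–262), and the purple one is clear of the fingers. Grasping now.

Emit:
send_rows --series '[{"ax": 0,"ay": 0,"az": 0,"dx": 0,"dy": -0.25,"dz": 4,"hand": 0},{"ax": 0,"ay": 0,"az": 0,"dx": 0,"dy": -0.25,"dz": 8,"hand": 0},{"ax": 0,"ay": 0,"az": 0,"dx": 0,"dy": -0.25,"dz": 11,"hand": 0},{"ax": 0,"ay": 0,"az": 0,"dx": 0,"dy": -0.25,"dz": 11.7,"hand": 0},{"ax": 0,"ay": 0,"az": 0,"dx": 0,"dy": -0.25,"dz": 11.7,"hand": 0},{"ax": 0,"ay": 0,"az": 0,"dx": 0,"dy": -0.25,"dz": 11.7,"hand": 0.5},{"ax": 0,"ay": 0,"az": 0,"dx": 0,"dy": -0.25,"dz": 11.7,"hand": 1},{"ax": 0,"ay": 0,"az": 0,"dx": 0,"dy": -0.25,"dz": 11.7,"hand": 1},{"ax": 0,"ay": 0,"az": 0,"dx": 0,"dy": -0.25,"dz": 11.7,"hand": 1},{"ax": 0,"ay": 0,"az": 0,"dx": 0,"dy": -0.25,"dz": 11.7,"hand": 1}]'

```text
clock: 16.05
eef_pos: [487.6, 297.1, 34.0]
tool_rot: [-3.14, -0.002, -0.269]
force: [-0.8, -0.7, 6.0]
width: 43.4
gripper_force: 60.9
```

Emit:
send_rows --series '[{"ax": 0,"ay": 0,"az": 0,"dx": 0,"dy": 0,"dz": -3,"hand": 1},{"ax": 0,"ay": 0,"az": 0,"dx": 0,"dy": 0,"dz": -7,"hand": 1},{"ax": 0,"ay": 0,"az": -0.14,"dx": 1,"dy": 1,"dz": -10,"hand": 1},{"ax": 0,"ay": 0,"az": -0.28,"dx": 3.5,"dy": 4,"dz": -12,"hand": 1},{"ax": 0,"ay": 0,"az": -0.42,"dx": 6,"dy": 7,"dz": -12,"hand": 1},{"ax": 0,"ay": 0,"az": -0.56,"dx": 9,"dy": 10,"dz": -12,"hand": 1},{"ax": 0,"ay": 0,"az": -0.7,"dx": 12,"dy": 13,"dz": -12,"hand": 1},{"ax": 0,"ay": 0,"az": -0.84,"dx": 15,"dy": 17,"dz": -12,"hand": 1},{"ax": 0,"ay": 0,"az": -0.98,"dx": 18,"dy": 21,"dz": -12,"hand": 1},{"ax": 0,"ay": 0,"az": -1.12,"dx": 22.2,"dy": 25.9,"dz": -12,"hand": 1}]'

```text
clock: 17.05
eef_pos: [625.9, -0.8, 153.2]
tool_rot: [3.141, -0.0, 0.857]
force: [-0.0, 0.4, -0.8]
width: 43.5
gripper_force: 61.9
```

Emit:
send_rows --series '[{"ax": 0,"ay": 0,"az": -0.14,"dx": 0,"dy": 0,"dz": 0,"hand": 1},{"ax": 0,"ay": 0,"az": -0.28,"dx": 0,"dy": 0,"dz": 0,"hand": 1},{"ax": 0,"ay": 0,"az": -0.42,"dx": 0,"dy": 0,"dz": 0,"hand": 1},{"ax": 0,"ay": 0,"az": -0.56,"dx": 0,"dy": 0,"dz": 0,"hand": 1},{"ax": 0,"ay": 0,"az": -0.7,"dx": 0,"dy": 0,"dz": 0,"hand": 1},{"ax": 0,"ay": 0,"az": -0.75,"dx": 0,"dy": 0,"dz": 0,"hand": 1},{"ax": 0,"ay": 0,"az": -0.75,"dx": 0,"dy": 0,"dz": 0,"hand": 1},{"ax": 0,"ay": 0,"az": -0.75,"dx": 0,"dy": 0,"dz": 0,"hand": 1}]'

```text
clock: 17.85
eef_pos: [625.6, 1.1, 152.7]
tool_rot: [3.141, 0.0, 1.599]
force: [0.0, -0.2, -1.2]
width: 43.7
gripper_force: 61.9
```

```bash
python3 - <<'E'
from cell import read_state,get_image
from h import *
s=read_state();e=s["eef_pos"];print(e,s["tool_rot"],s["width"])
C=np.array([557.2,12.8]); a=.0304
print("carton-frame tcp",np.array([[np.cos(a),np.sin(a)],[-np.sin(a),np.cos(a)]])@(e[:2]-C))
d=get_image("wrist"); pickle.dump(d,open(f"pics/w10.pkl","wb")); im=d["pixels"][:,:,::-1].copy()
for P in(rect(205,169,54),rect(197,161,54)):cv2.polylines(im,[proj(d,place(P,(*C,a))).astype(int)],True,(0,0,255),1)
D=C+np.array([[np.cos(a),-np.sin(a)],[np.sin(a),np.cos(a)]])@[-24.5,-29.5]
cv2.polylines(im,[proj(d,place(rect(148,102,28),(*D,a))).astype(int)],True,(0,200,0),1)
p=proj(d,place([(x,y,z+e[2]-34) for x,y,z in block(100,45)],(e[0],e[1],s["tool_rot"][2]))).astype(int)
cv2.polylines(im,[p[8:12]],True,(255,0,0),1)
cv2.imwrite("pics/v10.png",im)
E
```

```text
[625.61056394   1.05752264 152.7381081 ] [3.14115173e+00 2.98689938e-04 1.59930143e+00] 43.706342056191716
carton-frame tcp [ 68.02203889 -13.81641265]
```

View pics/v10.png

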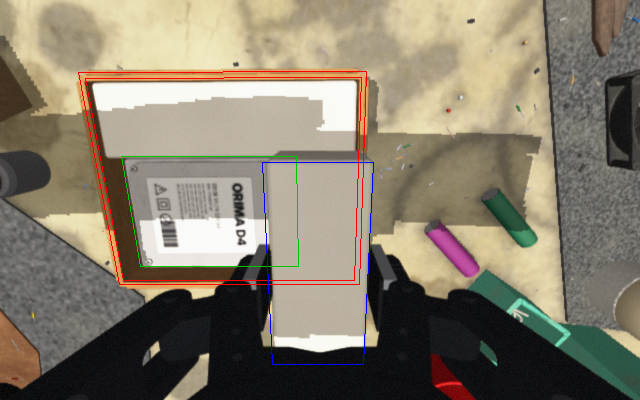

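```bash
python3 - <<'E'
from h import *
d=pickle.load(open("pics/w10.pkl","rb")); i=d["pixels"].astype(int)
for c in(285,320,345,370): print(c,[tuple(i[r,c]) [0::2] for r in range(142,172,2)])
z=153-34+48
for r in(152,162): print(r,ray(d,(318,r),z))
E
```

```text
285 [(np.int64(188), np.int64(161)), (np.int64(188), np.int64(162)), (np.int64(189), np.int64(162)), (np.int64(190), np.int64(166)), (np.int64(163), np.int64(142)), (np.int64(103), np.int64(88)), (np.int64(106), np.int64(91)), (np.int64(110), np.int64(94)), (np.int64(114), np.int64(99)), (np.int64(150), np.int64(129)), (np.int64(173), np.int64(149)), (np.int64(183), np.int64(157)), (np.int64(188), np.int64(162)), (np.int64(187), np.int64(161)), (np.int64(188), np.int64(162))]
320 [(np.int64(191), np.int64(165)), (np.int64(188), np.int64(164)), (np.int64(188), np.int64(161)), (np.int64(189), np.int64(162)), (np.int64(159), np.int64(135)), (np.int64(101), np.int64(86)), (np.int64(105), np.int64(89)), (np.int64(102), np.int64(87)), (np.int64(102), np.int64(89)), (np.int64(144), np.int64(123)), (np.int64(166), np.int64(144)), (np.int64(178), np.int64(154)), (np.int64(185), np.int64(158)), (np.int64(185), np.int64(162)), (np.int64(184), np.int64(160))]
345 [(np.int64(190), np.int64(163)), (np.int64(190), np.int64(164)), (np.int64(190), np.int64(165)), (np.int64(192), np.int64(162)), (np.i
[... 215 characters left out ...]
(np.int64(176), np.int64(149)), (np.int64(184), np.int64(156)), (np.int64(182), np.int64(158)), (np.int64(183), np.int64(158))]
370 [(np.int64(134), np.int64(96)), (np.int64(136), np.int64(99)), (np.int64(143), np.int64(104)), (np.int64(145), np.int64(105)), (np.int64(144), np.int64(105)), (np.int64(141), np.int64(106)), (np.int64(140), np.int64(102)), (np.int64(148), np.int64(105)), (np.int64(140), np.int64(102)), (np.int64(122), np.int64(102)), (np.int64(156), np.int64(133)), (np.int64(166), np.int64(145)), (np.int64(170), np.int64(146)), (np.int64(174), np.int64(151)), (np.int64(172), np.int64(147))]
152 [624.01566667  55.39610568 167.        ]
162 [624.12748276  51.35620359 167.        ]
```

Emit:
send_rows --series '[{"ax": 0,"ay": 0,"az": 0,"dx": -1.0,"dy": 0.63,"dz": 0,"hand": 1},{"ax": 0,"ay": 0,"az": 0,"dx": -1.47,"dy": 0.63,"dz": 1,"hand": 1},{"ax": 0,"ay": 0,"az": 0,"dx": -1.47,"dy": 0.63,"dz": 4,"hand": 1},{"ax": 0,"ay": 0,"az": 0,"dx": -1.47,"dy": 0.63,"dz": 6.5,"hand": 1},{"ax": 0,"ay": 0,"az": 0,"dx": -1.47,"dy": 0.63,"dz": 8,"hand": 1},{"ax": 0,"ay": 0,"az": 0,"dx": -1.47,"dy": 0.63,"dz": 8.6,"hand": 1},{"ax": 0,"ay": 0,"az": 0,"dx": -1.47,"dy": 0.63,"dz": 8.9,"hand": 1}]'

```text
clock: 18.6
eef_pos: [632.3, -13.6, 62.8]
tool_rot: [-3.141, 0.0, 1.601]
force: [-1.8, -0.6, 1.0]
width: 43.6
gripper_force: 62.0
```

Emit:
send_rows --series '[{"ax": 0,"ay": 0,"az": 0,"dx": 0,"dy": 0,"dz": 0.2,"hand": 1},{"ax": 0,"ay": 0,"az": 0,"dx": 0,"dy": 0,"dz": 0.4,"hand": 1},{"ax": 0,"ay": 0,"az": 0,"dx": 0,"dy": 0,"dz": 0.6,"hand": 1}]'

```text
clock: 18.9
eef_pos: [632.3, -13.3, 57.9]
tool_rot: [3.141, 0.0, 1.601]
force: [-3.8, -0.1, 0.4]
width: 43.8
gripper_force: 62.0
```

Emit:
send_rows --series '[{"ax": 0,"ay": 0,"az": 0,"dx": 0,"dy": -0.15,"dz": 0.2,"hand": 1},{"ax": 0,"ay": 0,"az": 0,"dx": 0,"dy": -0.15,"dz": 0.4,"hand": 1},{"ax": 0,"ay": 0,"az": 0,"dx": 0,"dy": -0.15,"dz": 0.6,"hand": 1}]'

```text
clock: 19.2
eef_pos: [631.8, -13.3, 52.0]
tool_rot: [3.14, -0.0, 1.601]
force: [-5.1, 1.2, 19.3]
width: 43.2
gripper_force: 75.8
```

Emit:
send_rows --series '[{"ax": 0,"ay": 0,"az": 0,"dx": 0,"dy": -0.1,"dz": -0.3,"hand": 1},{"ax": 0,"ay": 0,"az": 0,"dx": 0,"dy": -0.1,"dz": -0.3,"hand": 0.3},{"ax": 0,"ay": 0,"az": 0,"dx": 0,"dy": -0.1,"dz": -0.3,"hand": 0.2},{"ax": 0,"ay": 0,"az": 0,"dx": 0,"dy": -0.1,"dz": -0.5,"hand": 0.2},{"ax": 0,"ay": 0,"az": 0,"dx": 0,"dy": 0,"dz": -3,"hand": 0.2},{"ax": 0,"ay": 0,"az": 0,"dx": 0,"dy": 0,"dz": -6,"hand": 0.5},{"ax": 0,"ay": 0,"az": 0,"dx": 0,"dy": 0,"dz": -6,"hand": 1},{"ax": 0,"ay": 0,"az": 0,"dx": -2.5,"dy": 0,"dz": -6,"hand": 1},{"ax": 0,"ay": 0,"az": 0,"dx": -2.5,"dy": 0,"dz": -6,"hand": 1},{"ax": 0,"ay": 0,"az": 0,"dx": -2.5,"dy": 0,"dz": -6,"hand": 1}]'

```text
clock: 20.2
eef_pos: [631.2, -39.0, 110.8]
tool_rot: [-3.141, 0.0, 1.599]
force: [0.4, 0.9, 0.3]
width: 0.4
gripper_force: 0.0
```

Emit:
send_rows --series '[{"ax": 0,"ay": 0,"az": 0,"dx": 0,"dy": 0,"dz": 2.5,"hand": 1},{"ax": 0,"ay": 0,"az": 0,"dx": 0,"dy": 0,"dz": 4.5,"hand": 1},{"ax": 0,"ay": 0,"az": 0,"dx": 0,"dy": 0,"dz": 5.2,"hand": 1},{"ax": 0,"ay": 0,"az": 0,"dx": 0,"dy": 0,"dz": 5.6,"hand": 1},{"ax": 0,"ay": 0,"az": 0,"dx": 0,"dy": 0,"dz": 6,"hand": 1},{"ax": 0,"ay": 0,"az": 0,"dx": 0,"dy": 0,"dz": 6.2,"hand": 1}]'

```text
clock: 20.8
eef_pos: [632.3, -37.8, 52.0]
tool_rot: [3.14, -0.001, 1.601]
force: [-7.6, 1.4, 27.9]
width: -0.0
gripper_force: 13.6
```

Emit:
send_rows --series '[{"ax": 0,"ay": 0,"az": 0,"dx": 0,"dy": 0,"dz": -2,"hand": 1},{"ax": 0,"ay": 0,"az": 0,"dx": 3,"dy": 0,"dz": -2,"hand": 1},{"ax": 0,"ay": 0,"az": 0,"dx": 5,"dy": 0,"dz": -2,"hand": 1},{"ax": 0,"ay": 0,"az": 0,"dx": 5,"dy": 0,"dz": -1,"hand": 1},{"ax": 0,"ay": 0,"az": 0,"dx": 5,"dy": 0,"dz": -0.3,"hand": 1},{"ax": 0,"ay": 0,"az": 0,"dx": 5,"dy": 0,"dz": 0,"hand": 1},{"ax": 0,"ay": 0,"az": 0,"dx": 5,"dy": 0,"dz": 0,"hand": 1}]'

```text
clock: 21.5
eef_pos: [630.6, 11.8, 52.0]
tool_rot: [3.141, -0.001, 1.6]
force: [-6.5, 3.8, 22.0]
width: 0.2
gripper_force: 10.8
```

Emit:
send_rows --series '[{"ax": 0,"ay": 0,"az": 0,"dx": 0,"dy": 0,"dz": -4,"hand": 1},{"ax": 0,"ay": 0,"az": 0,"dx": 0,"dy": 0,"dz": -8,"hand": 1},{"ax": 0,"ay": 0,"az": 0,"dx": -4,"dy": 0,"dz": -12,"hand": 1},{"ax": 0,"ay": 0,"az": 0,"dx": -8,"dy": -4,"dz": -16,"hand": 1},{"ax": 0,"ay": 0,"az": 0,"dx": -10,"dy": -7,"dz": -18,"hand": 1},{"ax": 0,"ay": 0,"az": 0,"dx": -10,"dy": -7,"dz": -18,"hand": 1},{"ax": 0,"ay": 0,"az": 0,"dx": -10,"dy": -7,"dz": -18,"hand": 1}]'

```text
clock: 22.2
eef_pos: [562.4, -94.0, 230.7]
tool_rot: [3.14, 0.002, 1.595]
force: [0.7, 0.9, -1.0]
width: 0.3
gripper_force: 0.0
```

```bash
python3 - <<'E'
from cell import get_image
import cv2,numpy as np
w=get_image("wrist")["pixels"]; s=get_image("side")["pixels"][150:240,240:400]
cv2.imwrite("pics/v11.png",np.vstack([w[:280],cv2.resize(s,(533,300)) if 0 else np.hstack([cv2.resize(s,(533,300)),np.zeros((300,107,3),np.uint8)])])[:,:,::-1])
E
```

```text
(no output)
```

View pics/v11.png

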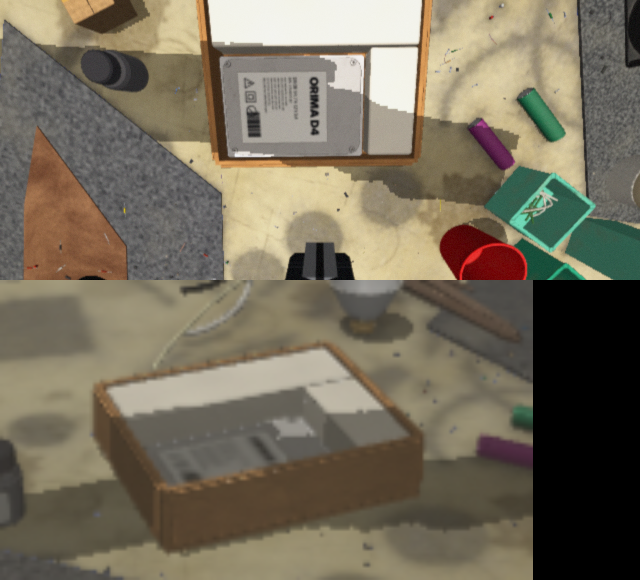

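The picture shows both blocks below the rim (long at row 20, short at cols 370–417). The drive is snug in its corner, and the robot is clear.

```bash
python3 -c "
from cell import finish_job; print(finish_job())"
```

```text
the job is handed in; nothing more can be done
None
```

The drive is in the carton's corner with both white blocks pressed to the bottom below the rim; I handed the job in at about 22 s, with no verdict returned.

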